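# Check a wooden vise screw with a thread pitch comb

## Robot

A 6-joint arm with a two-finger parallel gripper is mounted at the origin on the work surface. World frame = base frame: x ahead of the robot, y to its left, z up, the work surface at z = 0. Lengths are in m, angles in rad, forces in N, time in s.
With the tool pointing down it reaches from about 0.25 to 0.775 m from the base axis. Payload 4 kg.
Tool frame: the origin (TCP) lies at the centre of the arm's flange, where the gripper is bolted on; the fingertips stand 199 mm ahead of it and the grasp point (between the pads) lies 180 mm ahead of it; z points along the fingers, y is the line along which they close (so a half turn about z gives the same grasp; the last joint's range is limited). The gripper opens to 94 mm and grips with 3 to 60 N. Pads are 16 mm wide; open, the fingers measure 119 mm over their backs; the gripper's body (75 mm by 177 mm) begins 78 mm behind the grasp point.
Start: joints at [-1.389, 0.087, 1.371, -0, 1.684, -0.103], TCP at [0.155, -0.528, 0.405] pointing down, gripper open.
Joint ranges: [-3.1, 3.1], [-0.76, 2.03], [0.27, 2.55], [-1.08, 4.22], [0.17, 2.65], [-2.57, 2.57]. Speed limits (rad/s): [2.79, 2.79, 3.14, 3.14, 3.14, 3.14].

## Interface

Orientations are given as [roll, pitch, yaw] about the fixed x, y, z axes, in that order (R = Rz(yaw) Ry(pitch) Rx(roll)).
In Python, from bench import robot, eyes, models gives the robot as it stands.
- The arm moves only by the tool step_arm, never from a script. Its argument "commands" is a list that holds one entry, the list of rows, each a list of 7 numbers: the shift along the tool's x, y, z in mm, then the turn, a rotation vector about the tool's x, y, z in rad, then the finger opening in mm, from 0 to 94. In form: [[[tx, ty, tz, wx, wy, wz, gripper], ...]]. A call has 1 to 20 rows; each row shifts and turns the commanded pose from where the row before left it, along the tool's axes as they then stand; what a row does not reach is not made up. A row lasts 1/8 s, in which the tool goes at most 62.5 mm and 10.7 degrees, less where a joint would pass 70% of its speed; a pose out of reach is approached as far as the arm can. A call is refused whole if a number of a shift passes 62.5 or a number of a turn 0.188, either way. A call with a gripper value outside its range is refused whole. The fingers move at their own pace and stop on an object; the grip force is fixed at half the most. Time passes only in rows, so rows that do not move let the fingers close. It gives the time, the measured TCP pose, the force, the opening and the grip force at its end, in the units of the state.
- robot.get_obs(): the state, without advancing time (a new reading comes with each control period).
- eyes.snapshot(name): name is "scene" or "side" or "wrist"; returns a dict with "color" (480x640x3 uint8, red, green, blue), "camera_matrix" (3x3 intrinsics, pixels), "eye" and "rotation" of the camera in the world; the wrist camera has in their place "tool_from_camera" (4x4, takes a point from camera to tool coordinates, whose origin is the TCP and whose axes are the flange's). Camera axes: x right, y up, looking along -z (the intrinsics and any distortion apply to the point x, -y, -z); pixel columns grow to the right and rows downward; lengths in m; the calibration is good to about 2 mm. A picture is of the moment at which its call begins: read the wrist's pose just before it. There is no depth.
- robot.close_job(): hands the job in; it is judged then, once.
Trained networks look in a picture, given as the dict that the camera call returned (one of the last four; its "shot" number tells which), for a name from the list of things; names that differ only in an ending like _2 or _b are one class to them, and where a whole thing is asked for, a point or a joint stands for the part that bears it (a point fixed in the world has none). Each returns a list of dicts, best first, with "confidence" (0 to 1); they miss things now and then, are a little off and sometimes report something else, mostly with a low value. They report only what shows in the picture. A call takes as long as a camera call. They do not tell look-alikes from the thing itself.
- models.masks_of(picture, query): "mask" (480x640 bool, what is visible of it) and "xy" ([column, row] in pixels, amid what is visible of it).
- models.tip_of(picture, query): "xy" ([column, row] in pixels: a listed point, or the origin of a listed thing).
The state is a dict: "time": time; "joint_positions": joint angles; "qvel": joint speeds; "joint_torque": joint torques, N m; "tool_pos": TCP position; "ee_rot": TCP orientation; "wrist_force": force on the tool from outside, world axes, zero at the start; "wrist_torque": the same for the moment, N m; "width": finger opening in m; "finger_force": force on a finger pad.
Only numpy, scipy, OpenCV 4.12 (cv2) and the standard library are available. Lean on these libraries where they do the work, as an engineer would, in place of code of your own. Each camera call takes 0.05 s, during which the arm holds its last target. There are 200 camera calls.

## Task

Check the thread of the wooden vise screw that is clamped in the V-blocks: take the comb leaf that matches its pitch (the shorter one) out of the rack, stand it upright on top of the screw along its length between the two clamps, and feel it along until every tooth drops fully into the threads and the leaf sits flat. Keep it home under a light pressure of a few newtons, dead still, for a good two seconds to be sure that it does not rock, never forcing it on the soft wood. Then put it gently back upright in its place in the rack, leaving the other leaf and the things on the bench alone.

Things in the scene. Friction and masses are not known exactly. Their poses are not given: they have to be found in the camera images.
- cradle: Plank 330 x 110 mm fixed to the bench, with two V-blocks that clamp a wooden vise screw level. Origin: centre of its underside; x along the screw, towards its hub; z up. Screw axis at y = 0, z = 78 mm. Blocks at x = -132 and +132 mm, 30 mm long; cap bars to z = 122, wing nuts to z = 138 mm. Hub (84 mm across) with a cross bar at x = 170 to 250 mm. Screw and cradle do not move.
- thread_mid (a point): Point fixed to the cradle at x = 0, y = 0, z = 106 mm: the crest line on top of the screw, midway between the blocks. Work with the leaf's centre within 60 mm of it lengthwise. The screw was clamped as it happened to lie lengthwise: where along x its crests and grooves stand is NOT given (no point here tells) and must be felt or seen. Check with 3 to 8 N; 25 N dents it.
- root_mid (a point): Point fixed to the cradle at x = 0, y = 0, z = 101 mm: the line of the thread's roots on top. Thread: right-hand, pitch 12 mm, 56 mm across the crests, 46 mm across the roots, depth 5 mm; grooves 8 mm wide at the crests, 1.6 mm at the roots, straight flanks. The seated leaf's tips stand 0.5 to 1 mm above the roots, all five; on the crests they stand 5 mm above.
- leaf12: The leaf that fits: aluminium blade 64 (x) x 4 mm, five teeth of 12 mm pitch along its lower edge (tips 2.2 mm wide, 5 mm high, flanks as the thread's); wooden grip 64 x 16 (y) mm from z = 32 to 68 mm. Origin: middle of the tooth-tip line; z up. About 0.11 kg. Pinch the grip across its 16 mm, e.g. centred at z = 52 mm. The shorter of the two leaves.
- leaf12_end_a (a point): Tip of leaf12's end tooth, at x = +24 mm, z = 0 in the leaf's frame.
- leaf12_end_b (a point): Tip of leaf12's end tooth, at x = -24 mm, z = 0 in the leaf's frame.
- rack: Wooden rack fixed to the bench: foot 90 (x) x 150 (y) x 10 mm, two cheeks 12 mm thick at x = -26 and +26 mm, tops at z = 44 mm, each notched 9 mm wide down to the foot at y = -36 and +36 mm. Origin: centre of its underside. A leaf hangs upright along x in a pair of notches, grip on the cheek tops, leaf origin at z = 12 mm, x within 4 mm of 0. Which leaf hangs where varies.
- leaf16: The other leaf: same make, 84 mm long, five teeth of 16 mm pitch; does not fit this screw. Origin and heights as for leaf12. Hangs in the other notches; leave it there.
- tin: Stain tin, 111 mm across, 130 mm high, loose; origin at the centre of its bottom. Leave it.
- mallet: Wooden joiner's mallet lying on the bench: head 62 (x) x 110 (y) x 60 mm about its origin (underside of the head), handle 210 mm towards its -x. Leave it.
- try_square: Try square lying on the bench: dark stock 110 (x) x 30 x 16 mm about its origin, steel blade 40 mm wide reaching 215 mm towards its +y. Leave it.
Mind the look-alikes: they are no part of the job. What is shaped like the leaf16 but green is not meant. Leave any turquoise look-alike of the leaf12 alone.

How it is judged:
By the outcome, as a careful person would: the job done as asked, in the order asked, and still so for the second after the job is handed in, with the robot touching nothing.
It also fails if it takes over 72 s, if anything falls off the work surface, if the arm or the gripper's body presses on something with over 40 N, if the wrist force passes 120 N, or if a joint passes its speed limit or range.

## Working session

There is one attempt and no reset: what is moved stays moved. The work goes in short steps, Python scripts to look and compute and a tool call to move; the robot and the scene stay as the last step left them, time stands still between calls to the robot, and variables do not carry over. Pictures are saved under pics/ and viewed, at most 10 in all, crops included, and the job is handed in when it is done.

Besides the shell and the picture viewer there is one more tool, called after "Call:" by a JSON object that holds its "method" and its "body". step_arm: Moves the arm, as the interface text tells. Its arguments: {"type":"object","properties":{"commands":{"type":"array"}},"required":["commands"]}

```bash
mkdir -p pics; ls; python3 - <<'E'
from bench import robot,eyes,models
import cv2,numpy as np,pickle
print(robot.get_obs())
ims=[]
for n in ["scene","side"]:
    p=eyes.snapshot(n); pickle.dump(p,open(n+".pkl","wb"))
    cv2.imwrite(f"pics/{n}0.png",p["color"][...,::-1])
    print(n,p["eye"],p["rotation"],p["camera_matrix"])
    for q in ["leaf12","leaf16","rack","cradle","thread_mid","leaf12_end_a"]:
        print(q,[(round(d["confidence"],2),np.round(d["xy"])) for d in models.tip_of(p,q)][:4])
E
```

```text
pics
{'time': 0.0, 'joint_positions': array([-1.38911689e+00,  8.79721753e-02,  1.37222650e+00,  1.25619088e-05,
        1.68359099e+00, -1.03094527e-01]), 'qvel': array([-0.00076299,  0.00079235, -0.00090276,  0.00046465, -0.00093412,
       -0.00114364]), 'joint_torque': array([-1.60720036e-03, -3.40184605e+01, -3.02429509e+01,  7.16726203e-02,
        3.30432958e-02, -1.51693430e-04]), 'tool_pos': array([ 0.15449896, -0.52774748,  0.40350839]), 'ee_rot': array([-3.13940859e+00, -2.38517354e-04,  2.84775103e-01]), 'wrist_force': array([ 0.13555765,  0.17086489, -0.85579384]), 'wrist_torque': array([ 0.00080634, -0.00131911,  0.02311708]), 'finger_force': 0.0, 'width': 0.09385575908411888}
scene [0.88275684 0.53875641 0.93261097] [0.56594628 0.01385868 2.47911758] [[466.0980774    0.         317.76547427]
 [  0.         466.0980774  241.12240467]
 [  0.           0.           1.        ]]
leaf12 [(0.78, array([447., 274.])), (0.69, array([361., 288.])), (0.68, array([389., 271.])), (0.63, array([378., 205.]))]
leaf16 [(0.78, array([447., 274.])), (0.69, array([361., 288.])), (0.68, 
[... 316 characters left out ...]
6368 0.7379289 ] [ 0.80501839 -0.01327376 -2.92327487] [[522.5342847    0.         314.06422574]
 [  0.         522.5342847  233.99416281]
 [  0.           0.           1.        ]]
leaf12 [(0.97, array([367., 312.])), (0.85, array([436., 261.])), (0.83, array([424., 373.])), (0.77, array([326., 304.]))]
leaf16 [(0.97, array([367., 312.])), (0.85, array([436., 261.])), (0.83, array([424., 373.])), (0.77, array([326., 304.]))]
rack [(0.83, array([342., 310.]))]
cradle [(0.89, array([356., 187.])), (0.52, array([228., 218.]))]
thread_mid [(0.77, array([364., 149.]))]
leaf12_end_a [(0.93, array([368., 302.])), (0.87, array([361., 324.])), (0.8, array([409., 364.])), (0.64, array([344., 310.]))]
```

View pics/scene0.png

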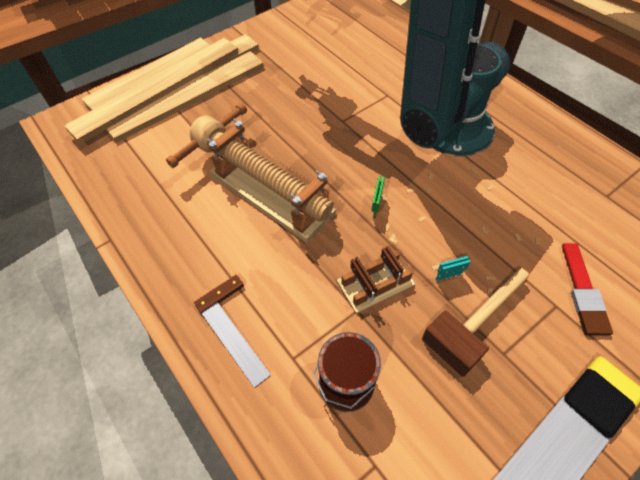

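View pics/side0.png

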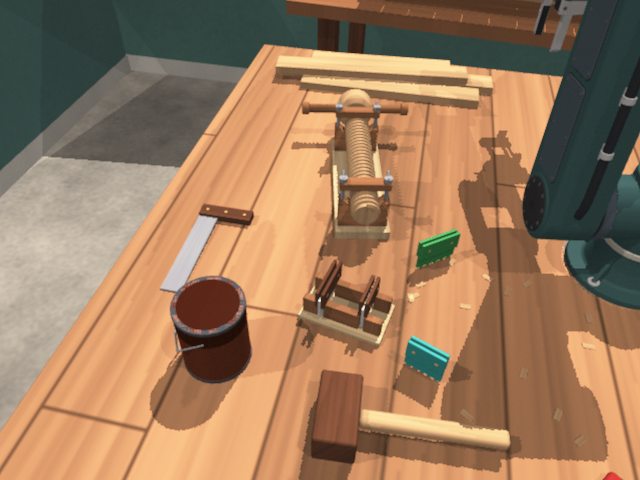

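The scene view shows the cradle with its screw at (270,180) and the rack at (375,280), with dark leaves at (363,277) and (391,264). A green look-alike is at (378,195) and a turquoise one at (453,267); neither is part of the job. The side view shows the same two rack leaves at (328,285) and (370,295). I'll enlarge the rack to see which leaf is shorter.

```bash
cat > h.py <<'E'
import numpy as np,cv2,pickle
from scipy.spatial.transform import Rotation as R
from scipy.optimize import least_squares
def Rm(p):
    return R.from_euler('xyz',p).as_matrix()
def cam(p,obs=None):
    "eye, world_from_cam rotation"
    if "eye" in p:
        r=np.array(p["rotation"]); return np.array(p["eye"]),(Rm(r) if r.shape==(3,) else r)
    T=np.eye(4);T[:3,:3]=Rm(obs["ee_rot"]);T[:3,3]=obs["tool_pos"];T=T@np.array(p["tool_from_camera"])
    return T[:3,3],T[:3,:3]
def proj(p,X,obs=None):
    e,r=cam(p,obs); c=(np.atleast_2d(X)-e)@r; K=p["camera_matrix"]
    return np.c_[K[0,0]*c[:,0]/-c[:,2]+K[0,2], K[1,1]*-c[:,1]/-c[:,2]+K[1,2]]
def onz(p,uv,z,obs=None):
    e,r=cam(p,obs);K=p["camera_matrix"];uv=np.atleast_2d(uv)
    d=np.c_[(uv[:,0]-K[0,2])/K[0,0],-(uv[:,1]-K[1,2])/K[1,1],-np.ones(len(uv))]@r.T
    return e+d*((z-e[2])/d[:,2])[:,None]
E
python3 - <<'E'
from h import *
s,d=[pickle.load(open(n+".pkl","rb")) for n in("scene","side")]
a=cv2.resize(s["color"][235:320,325:425],None,fx=4,fy=4,interpolation=3)
b=cv2.resize(d["color"][250:350,290:400],None,fx=3.4,fy=3.4,interpolation=3)[:340]
a=a[:340]
cv2.imwrite("pics/crop.png",np.hstack([a,b])[...,::-1])
print("scene rack",onz(s,[373,286],0),"side",onz(d,[342,310],0))
print("cradle",onz(s,[274,192],0),onz(d,[356,187],0),"tm",onz(s,[266,164],.106),onz(d,[364,149],.106))
E
```

```text
scene rack [[0.50497635 0.23373256 0.        ]] side [[0.50673788 0.2272945  0.        ]]
cradle [[ 0.5246422  -0.12244373  0.        ]] [[ 0.53813783 -0.12175744  0.        ]] tm [[ 0.53193234 -0.1276411   0.106     ]] [[ 0.52807436 -0.11922139  0.106     ]]
```

View pics/crop.png

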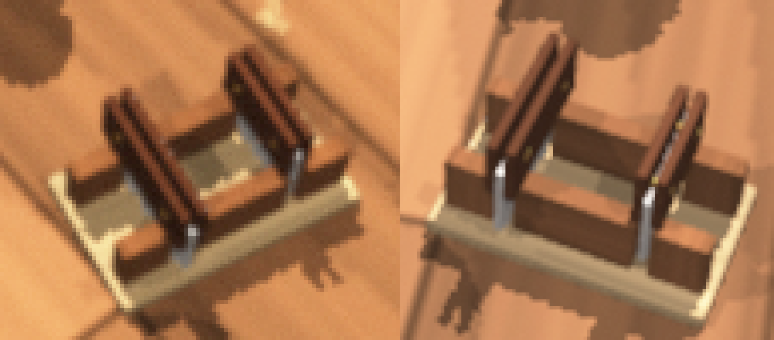

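```bash
python3 - <<'E'
from h import *
s,d=[pickle.load(open(n+".pkl","rb")) for n in("scene","side")]
S=lambda u:np.array(u)/4+[325,235]
D=lambda u:(np.array(u)-[400,0])/3.4+[290,250]
for n,u,v in [("L",[[118,95],[192,228]],[[565,42],[500,165]]),("Rt",[[238,52],[298,150]],[[693,92],[648,195]])]:
    for p,f,x in((s,S,u),(d,D,v)):
        e=onz(p,f(x),.08); w=e[1]-e[0]; print(n,e.mean(0).round(4),"len",np.linalg.norm(w).round(4),"yaw",np.degrees(np.arctan2(w[1],w[0])).round(1))
c=onz(s,S([[50,178],[130,310],[358,190]]),.01);print(c.round(3)); print("centre",(c[0]+c[2])/2)
c=onz(d,D([[430,222],[703,315],[755,190]]),.01);print(c.round(3)); print("centre",(c[0]+c[2])/2)
E
```

```text
L [0.5358 0.2288 0.08  ] len 0.0852 yaw 75.6
L [0.5315 0.2322 0.08  ] len 0.0867 yaw 79.8
Rt [0.4656 0.2388 0.08  ] len 0.0654 yaw 75.9
Rt [0.4621 0.2425 0.08  ] len 0.0695 yaw 80.1
[[0.56  0.176 0.01 ]
 [0.577 0.264 0.01 ]
 [0.431 0.287 0.01 ]]
centre [0.49578197 0.23166649 0.01      ]
[[0.577 0.263 0.01 ]
 [0.434 0.288 0.01 ]
 [0.417 0.205 0.01 ]]
centre [0.49697776 0.23421953 0.01      ]
```

The rack leaf at scene (391,264) measures about 65 mm and the one at (363,277) about 85 mm. So (391,264) is leaf12 and (363,277) is leaf16. The green (378,195) and turquoise (453,267) pieces on the bench are look-alikes. The enlarged crop confirms this.

```bash
cat >> h.py <<'E'
def plan(obs,xyz,yaw,n):
    "print tool-frame shift and turn per row for n rows; turn rows first is assumed equal split"
    r0=obs["ee_rot"]; dy=(yaw-r0[2])
    dw=(np.array(xyz)-obs["tool_pos"])*1000
    c,s=np.cos(yaw),np.sin(yaw)
    print("total in FINAL frame x,y,z mm:",np.round([dw[0]*c+dw[1]*s, dw[0]*s-dw[1]*c, -dw[2]],1),"wz total",round(-dy,4))
    c,s=np.cos(r0[2]),np.sin(r0[2])
    print("total in PRESENT frame:",np.round([dw[0]*c+dw[1]*s, dw[0]*s-dw[1]*c, -dw[2]],1))
E
python3 - <<'E'
from h import *
from bench import robot,eyes
p=eyes.snapshot("wrist");print(np.round(p["tool_from_camera"],4),p["camera_matrix"])
s,d=[pickle.load(open(n+".pkl","rb")) for n in("scene","side")]
# screw direction: clamp tops approx
o=robot.get_obs();print(o["time"])
plan(o,[.47,-.125,.43],1.38,10)
# cradle board corners, z~? scene & hub/end
for z in (.078,): print(onz(s,[[207,130],[325,207]],z),onz(d,[[354,105],[367,205]],z))
E
```

```text
[[ 7.000e-04  9.645e-01  2.640e-01  7.720e-02]
 [ 1.000e+00 -5.000e-04 -6.000e-04  0.000e+00]
 [-5.000e-04  2.640e-01 -9.645e-01  2.110e-02]
 [ 0.000e+00  0.000e+00  0.000e+00  1.000e+00]] [[403.58364052   0.         317.60966497]
 [  0.         403.58364052 239.10685141]
 [  0.           0.           1.        ]]
0.75
total in FINAL frame x,y,z mm: [455.4 233.4 -25.2] wz total -1.0952
total in PRESENT frame: [ 416.  -298.   -25.2]
[[ 0.57298237 -0.34083665  0.078     ]
 [ 0.48859857  0.04101317  0.078     ]] [[ 0.58395605 -0.34048204  0.078     ]
 [ 0.4981299   0.02570496  0.078     ]]
```

```bash
cat >> h.py <<'E'
def rows(obs,xyz,yaw,n,g):
    dw=(np.array(xyz)-obs["tool_pos"])*1000/n; y0=obs["ee_rot"][2]; dy=(yaw-y0)/n; out=[]
    for k in range(n):
        a=y0+k*dy;c,s=np.cos(a),np.sin(a)
        out.append([round(float(v),1) for v in (dw[0]*c+dw[1]*s,dw[0]*s-dw[1]*c,-dw[2])]+[0,0,round(-dy,3),g])
    print(out)
E
python3 - <<'E'
from h import *
from bench import robot
rows(robot.get_obs(),[.535,-.125,.46],1.80,14,94)
E
```

```text
[[34.2, -20.0, -3.9, 0, 0, np.float64(-0.108), 94], [36.1, -16.2, -3.9, 0, 0, np.float64(-0.108), 94], [37.7, -12.2, -3.9, 0, 0, np.float64(-0.108), 94], [38.8, -8.0, -3.9, 0, 0, np.float64(-0.108), 94], [39.4, -3.8, -3.9, 0, 0, np.float64(-0.108), 94], [39.6, 0.5, -3.9, 0, 0, np.float64(-0.108), 94], [39.3, 4.7, -3.9, 0, 0, np.float64(-0.108), 94], [38.6, 9.0, -3.9, 0, 0, np.float64(-0.108), 94], [37.4, 13.1, -3.9, 0, 0, np.float64(-0.108), 94], [35.7, 17.0, -3.9, 0, 0, np.float64(-0.108), 94], [33.7, 20.8, -3.9, 0, 0, np.float64(-0.108), 94], [31.2, 24.3, -3.9, 0, 0, np.float64(-0.108), 94], [28.4, 27.5, -3.9, 0, 0, np.float64(-0.108), 94], [25.3, 30.5, -3.9, 0, 0, np.float64(-0.108), 94]]
```

Call:
{"method": "step_arm", "body": {"commands": [[[34,-20,-4,0,0,-0.108,60],[36,-16,-4,0,0,-0.108,60],[38,-12,-4,0,0,-0.108,60],[39,-8,-4,0,0,-0.108,60],[39.5,-4,-4,0,0,-0.108,60],[39.5,0.5,-4,0,0,-0.108,60],[39,5,-4,0,0,-0.108,60],[38.5,9,-4,0,0,-0.108,60],[37.5,13,-4,0,0,-0.108,60],[35.5,17,-4,0,0,-0.108,60],[33.5,21,-4,0,0,-0.108,60],[31,24.5,-4,0,0,-0.108,60],[28.5,27.5,-4,0,0,-0.108,60],[25.5,30.5,-4,0,0,-0.108,60],[0,0,0,0,0,0,60],[0,0,0,0,0,0,60]]]}}

```text
time: 2.75
tool_pos: [0.5359, -0.1265, 0.4605]
ee_rot: [-3.141, 0.0, 1.796]
wrist_force: [0.2, -0.2, 0.2]
width: 0.0601
finger_force: 0.0
```

```bash
python3 - <<'E'
from h import *
from bench import robot,eyes,models
o=robot.get_obs();p=eyes.snapshot("wrist");pickle.dump((p,o),open("w1.pkl","wb"))
cv2.imwrite("pics/w1.png",p["color"][...,::-1]);print(o["tool_pos"],o["ee_rot"],o["time"],o["wrist_force"])
for q in("cradle","thread_mid"):
  for t in models.tip_of(p,q)[:2]: print(q,t["confidence"],t["xy"],onz(p,t["xy"],.106 if q!="cradle" else 0,o))
E
```

```text
[ 0.53590384 -0.12646465  0.4604839 ] [-3.14076302e+00  3.44946960e-04  1.79592868e+00] 2.75 [ 0.18594941 -0.24963478  0.23410464]
cradle 0.62 [316.3, 200.2] [[ 0.53468098 -0.12639073  0.        ]]
thread_mid 0.84 [319.5, 221.5] [[ 0.5375631  -0.12544232  0.106     ]]
```

View pics/w1.png

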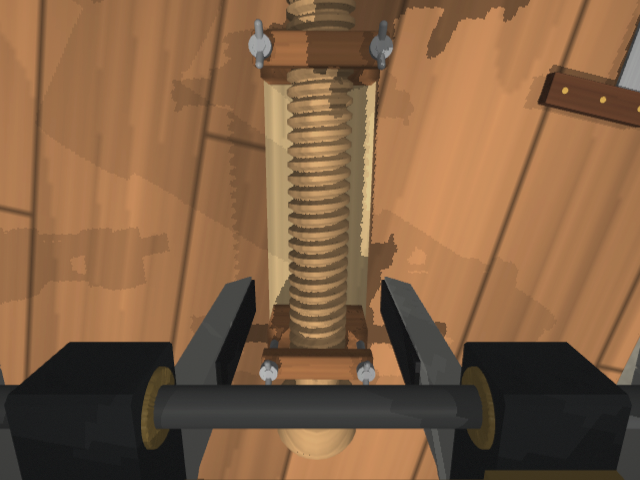

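The wrist view shows the screw along column ~319, between cap bars at rows 32–66 (rack side) and 350–366 (hub side), with about 18 crests visible between.

```bash
python3 - <<'E'
from h import *
p,o=pickle.load(open("w1.pkl","rb"))
a=onz(p,[[320,49],[318,358]],.122,o); print("bars",a,np.linalg.norm(a[1]-a[0]),"mid",a.mean(0))
# screw silhouette centers at z~.078
b=onz(p,[[320,90],[318.5,320]],.090,o);print(b)
for w in(a,b):
    v=w[0]-w[1];print("yaw tool-x",np.degrees(np.arctan2(v[1],v[0])))
m=a.mean(0);v=a[0]-a[1];v/=np.linalg.norm(v)
t=np.arange(-.07,.0701,.0005)
uv=proj(p,np.c_[m[0]+t*v[0],m[1]+t*v[1],np.full(len(t),.106)],o)
g=cv2.cvtColor(p["color"],cv2.COLOR_RGB2GRAY).astype(np.float32)
pr=np.mean([cv2.remap(g,(uv[:,0]+k).astype(np.float32)[None],uv[:,1].astype(np.float32)[None],1)[0] for k in(-2,-1,0,1,2)],0)
ph=np.arange(24)*.5
fold=[np.mean(pr[i::24]) for i in range(24)]
print([(round((t[0]*1000+i*.5)%12,1),int(f)) for i,f in enumerate(fold)])
c=np.exp(-2j*np.pi*t*1000/12)@(pr-pr.mean());print("phase mm of max",(-np.angle(c)*-12/2/np.pi*-1)%12,abs(c))
crop=cv2.resize(p["color"][130:280,270:370],None,fx=4,fy=4,interpolation=2);cv2.imwrite("pics/w1c.png",crop[...,::-1])
print(np.c_[t[80:201:8]*1000,uv[80:201:8]].round(1).tolist())
E
```

```text
bars [[ 0.50828353  0.0025625   0.122     ]
 [ 0.56332365 -0.2431955   0.122     ]] 0.2518460022818214 mid [ 0.53580359 -0.1203165   0.122     ]
[[ 0.51413434 -0.02188759  0.09      ]
 [ 0.55913404 -0.22269917  0.09      ]]
yaw tool-x 102.62369005455363
yaw tool-x 102.6307013584866
[(np.float64(2.0), 129), (np.float64(2.5), 137), (np.float64(3.0), 141), (np.float64(3.5), 142), (np.float64(4.0), 142), (np.float64(4.5), 145), (np.float64(5.0), 154), (np.float64(5.5), 161), (np.float64(6.0), 166), (np.float64(6.5), 167), (np.float64(7.0), 168), (np.float64(7.5), 167), (np.float64(8.0), 166), (np.float64(8.5), 154), (np.float64(9.0), 135), (np.float64(9.5), 114), (np.float64(10.0), 99), (np.float64(10.5), 92), (np.float64(11.0), 91), (np.float64(11.5), 92), (np.float64(0.0), 96), (np.float64(0.5), 103), (np.float64(1.0), 114), (np.float64(1.5), 123)]
phase mm of max 5.847378855952515 4861.116146024471
[[-30.0, 318.6, 249.3], [-26.0, 318.6, 244.9], [-22.0, 318.7, 240.4], [-18.0, 318.7, 235.9], [-14.0, 318.7, 231.4], [-10.0, 318.8, 226.8], [-6.0, 318.8, 222.2], [-2.0, 318.8, 217.6], [2.0, 318.9, 212.9], [6.0, 318.9, 208.3], [10.0, 318.9, 203.5], [14.0, 318.9, 198.8], [18.0, 319.0, 194.0], [22.0, 319.0, 189.2], [26.0, 319.0, 184.4], [30.0, 319.1, 179.6]]
```

View pics/w1c.png

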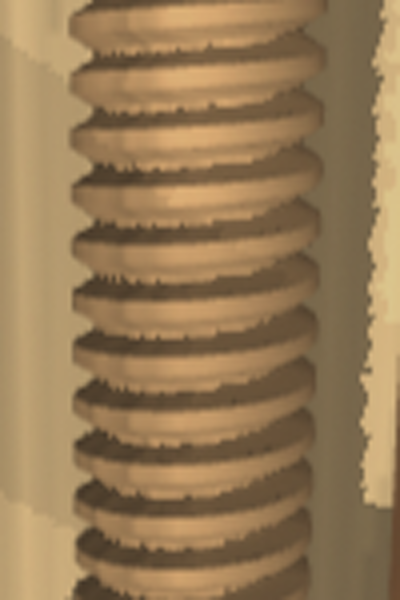

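```bash
python3 - <<'E'
from h import *
p,o=pickle.load(open("w1.pkl","rb"))
m=np.array([.5358,-.1203]);yaw=np.radians(102.63);v=np.array([np.cos(yaw),np.sin(yaw)]);n=np.array([-v[1],v[0]])
im=p["color"].astype(np.float32)
def prof(off,z,t):
    X=np.c_[m+np.outer(t,v)+off*n,np.full(len(t),z)];uv=proj(p,X,o).astype(np.float32)
    return cv2.remap(im,uv[:,0][None],uv[:,1][None],1)[0],uv
t=np.arange(-.060,.0721,.0005)
for off,z in((0,.106),(.0265,.084),(-.0265,.084),(.0255,.084),(-.0255,.084)):
    q,uv=prof(off,z,t)
    best=max(((abs(np.exp(-2j*np.pi*t*1000/P)@(q[:,2]-q[:,2].mean())),P) for P in np.arange(11,13,.05)))
    c=np.exp(-2j*np.pi*t[:264]*1000/12)@(q[:264]-q[:264].mean(0))
    f=[q[i:264:24].mean(0).round().astype(int).tolist() for i in range(0,24,2)]
    print(off,uv[0].round(),"bestP",best,"max phases",((-np.angle(c))*12/2/np.pi%12).round(1),f)
big=cv2.resize(p["color"][150:230,280:360],None,fx=7,fy=7,interpolation=0)
for a in range(-36,49,12):
  pass
for off,col in((0,(255,0,0)),(.028,(0,255,0)),(-.028,(0,0,255))):
  for a in np.arange(-36,61,6):
    u=proj(p,[[*(m+a/1000*v+off*n),.106 if off==0 else .078]],o)[0]; x,y=((u-[280,150])*7).astype(int)
    cv2.line(big,(x-(14 if a%12==0 else 5),y),(x+(14 if a%12==0 else 5),y),col,1)
cv2.imwrite("pics/w1d.png",big[...,::-1])
E
```

```text
0 [318. 282.] bestP (np.float64(2880.466967836504), np.float64(11.950000000000014)) max phases [5.8 5.8 5.8] [[119, 94, 65], [142, 112, 76], [165, 130, 89], [175, 137, 94], [174, 136, 93], [190, 149, 101], [204, 160, 109], [206, 162, 110], [203, 160, 108], [165, 129, 88], [120, 95, 66], [113, 89, 62]]
0.0265 [290. 273.] bestP (np.float64(3569.1730653318546), np.float64(11.75000000000001)) max phases [11.7 11.6 11.5] [[181, 155, 111], [173, 146, 104], [150, 123, 86], [135, 107, 74], [133, 105, 73], [129, 102, 71], [112, 89, 62], [106, 87, 62], [129, 108, 78], [155, 131, 94], [172, 147, 105], [180, 154, 110]]
-0.0265 [347. 273.] bestP (np.float64(1232.0763503658982), np.float64(11.800000000000011)) max phases [5.4 5.  4.9] [[102, 82, 58], [104, 85, 61], [109, 92, 66], [115, 98, 71], [119, 102, 74], [121, 103, 75], [121, 103, 74], [118, 98, 70], [112, 91, 64], [108, 86, 61], [105, 84, 59], [104, 83, 58]]
0.0255 [291. 273.] bestP (np.float64(3338.8810527968085), np.float64(11.70000000000001)) max phases [ 0.2 11.9 11.8] [[175, 149, 107], [161, 134, 94], [143, 114, 79], [138, 109, 75], [137, 108, 74], [129, 101, 70], [108, 86, 60], [93, 75, 53], [110, 91, 65], [140, 118, 84], [160, 136, 98], [174, 148, 106]]
-0.0255 [346. 273.] bestP (np.float64(1068.8462831372801), np.float64(11.75000000000001)) max phases [6.9 6.2 5.9] [[101, 80, 57], [98, 79, 56], [100, 82, 58], [106, 88, 64], [112, 95, 69], [118, 100, 72], [120, 100, 71], [121, 97, 67], [119, 94, 65], [115, 91, 63], [110, 87, 61], [105, 84, 59]]
```

View pics/w1d.png

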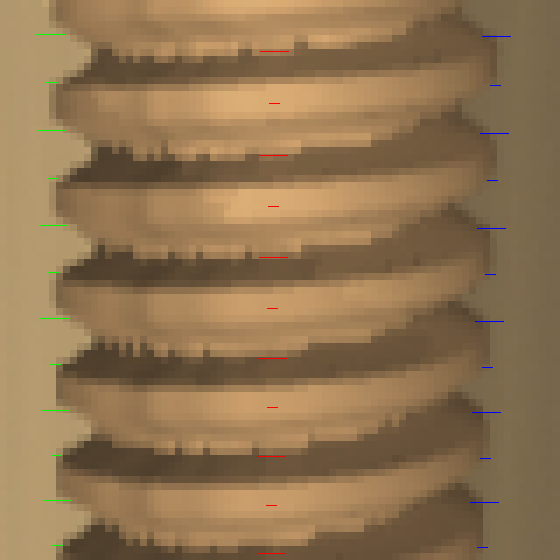

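```bash
python3 - <<'E'
from h import *
from bench import robot
rows(robot.get_obs(),[.464,.240,.36],1.379,9,45)
E
```

```text
[[41.5, 1.3, 11.2, 0, 0, np.float64(0.046), 45], [41.5, -0.6, 11.2, 0, 0, np.float64(0.046), 45], [41.5, -2.5, 11.2, 0, 0, np.float64(0.046), 45], [41.3, -4.4, 11.2, 0, 0, np.float64(0.046), 45], [41.1, -6.3, 11.2, 0, 0, np.float64(0.046), 45], [40.7, -8.2, 11.2, 0, 0, np.float64(0.046), 45], [40.3, -10.1, 11.2, 0, 0, np.float64(0.046), 45], [39.8, -12.0, 11.2, 0, 0, np.float64(0.046), 45], [39.2, -13.8, 11.2, 0, 0, np.float64(0.046), 45]]
```

Call:
{"method": "step_arm", "body": {"commands": [[[41.5,1.5,11,0,0,0.046,45],[41.5,-0.5,11,0,0,0.046,45],[41.5,-2.5,11,0,0,0.046,45],[41.5,-4.5,11,0,0,0.046,45],[41,-6.5,11,0,0,0.046,45],[40.5,-8,11,0,0,0.046,45],[40.5,-10,11,0,0,0.046,45],[40,-12,11,0,0,0.046,45],[39,-14,11,0,0,0.046,45],[0,0,0,0,0,0,45],[0,0,0,0,0,0,45]]]}}

```text
time: 4.28
tool_pos: [0.4639, 0.2399, 0.3619]
ee_rot: [3.141, 0.001, 1.382]
wrist_force: [-0.2, 0.6, 0.3]
width: 0.0448
finger_force: 0.0
```

```bash
python3 - <<'E'
from h import *
from bench import robot,eyes,models
o=robot.get_obs();p=eyes.snapshot("wrist");pickle.dump((p,o),open("w2.pkl","wb"))
cv2.imwrite("pics/w2.png",p["color"][...,::-1]);print(o["tool_pos"],o["ee_rot"],o["time"])
for q in("leaf12","leaf12_end_a"):
  for t in models.masks_of(p,q)[:3] if q=="leaf12" else models.tip_of(p,q)[:4]: print(q,t["confidence"],t["xy"],onz(p,t["xy"],.08,o))
E
```

```text
[0.46391834 0.23990953 0.36193218] [3.14088702e+00 5.73242657e-04 1.38215608e+00] 4.275
leaf12 0.94 [415.9, 245.6] [[0.52975221 0.22810867 0.08      ]]
leaf12 0.77 [317.1, 245.1] [[0.46445271 0.2409222  0.08      ]]
leaf12 0.74 [152.0, 157.5] [[0.37239952 0.31740623 0.08      ]]
leaf12_end_a 0.72 [319.1, 202.6] [[0.47115587 0.26911086 0.08      ]]
leaf12_end_a 0.72 [202.4, 153.7] [[0.40441222 0.31371857 0.08      ]]
```

View pics/w2.png

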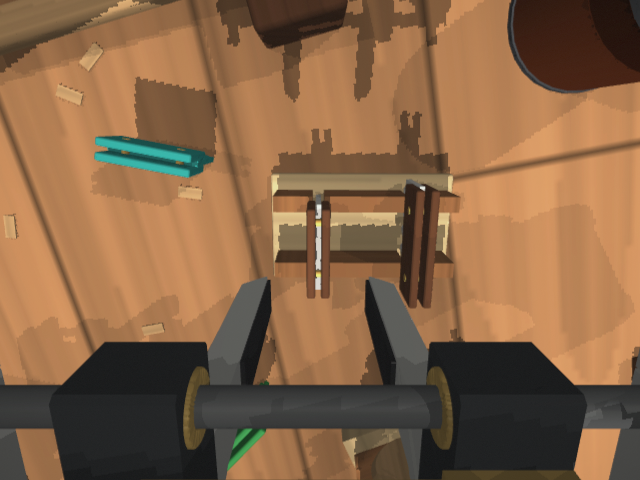

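The wrist view shows leaf12 at columns 308–330, rows 202–298, lined up vertically. The longer leaf16 is at column ~420, clear of the fingers, and the turquoise look-alike is at (150,157).

```bash
python3 - <<'E'
from h import *
p,o=pickle.load(open("w2.pkl","rb"))
e=onz(p,[[319.2,202],[318.2,297.5]],.08,o);w=e[0]-e[1];print(e,np.linalg.norm(w),np.arctan2(w[1],w[0]),e.mean(0))
r=onz(p,[[273,192],[459,196]],.044,o);w=r[1]-r[0];print("cheek",np.arctan2(w[1],w[0])+np.pi/2)
f=onz(p,[[273,175],[452,176],[250,275],[273,275]],.01,o);w=f[1]-f[0];print("foot",f,np.arctan2(w[1],w[0])+np.pi/2,np.linalg.norm(w))
rows(o,[*e.mean(0)[:2],.244],1.382,6,45)
E
```

```text
[[0.47129387 0.26948863 0.08      ]
 [0.4580759  0.20335744 0.08      ]] 0.06743922562765077 1.3735209521997491 [0.46468488 0.23642304 0.08      ]
cheek 1.360923806537027
foot [[0.43652726 0.28601024 0.01      ]
 [0.57972695 0.25791657 0.01      ]
 [0.39817455 0.20518297 0.01      ]
 [0.4178524  0.20142623 0.01      ]] 1.3770714761145375 0.14592944775105335
[[-0.5, 0.2, 19.7, 0, 0, np.float64(0.0), 45], [-0.5, 0.2, 19.7, 0, 0, np.float64(0.0), 45], [-0.5, 0.2, 19.7, 0, 0, np.float64(0.0), 45], [-0.5, 0.2, 19.7, 0, 0, np.float64(0.0), 45], [-0.5, 0.2, 19.7, 0, 0, np.float64(0.0), 45], [-0.5, 0.2, 19.7, 0, 0, np.float64(0.0), 45]]
```

Call:
{"method": "step_arm", "body": {"commands": [[[-1.5,0.5,25,0,0,0.007,45],[-1.5,0.5,25,0,0,0,45],[-1.5,0.5,25,0,0,0,45],[0,0,20,0,0,0,45],[0,0,14,0,0,0,45],[0,0,9,0,0,0,45],[0,0,0,0,0,0,45],[0,0,0,0,0,0,20],[0,0,0,0,0,0,12],[0,0,0,0,0,0,8],[0,0,0,0,0,0,8],[0,0,0,0,0,0,8],[0,0,0,0,0,0,8],[0,0,0,0,0,0,8]]]}}

```text
time: 6.18
tool_pos: [0.4644, 0.2362, 0.2441]
ee_rot: [3.141, -0.0, 1.376]
wrist_force: [-1.2, 0.6, 4.8]
width: 0.0157
finger_force: 30.0
```

Call:
{"method": "step_arm", "body": {"commands": [[[0,0,-5,0,0,0,8],[0,0,-12,0,0,0,8],[0,0,-20,0,0,0,8],[0,0,-25,0,0,0,8],[0,0,-25,0,0,0,8],[0,0,-20,0,0,0,8],[0,0,-8,0,0,0,8],[0,0,0,0,0,0,8],[0,0,0,0,0,0,8]]]}}

```text
time: 7.3
tool_pos: [0.4642, 0.236, 0.3575]
ee_rot: [-3.14, 0.001, 1.376]
wrist_force: [-0.0, -0.3, -1.3]
width: 0.016
finger_force: 30.0
```

```bash
python3 - <<'E'
from h import *
from bench import robot
o=robot.get_obs();print(o["wrist_force"],o["wrist_torque"],o["width"],o["tool_pos"],o["ee_rot"])
# leaf origin at z=tcp-.232; hover tips at .136 -> above crest .106 by 30mm
rows(o,[.5355,-.1191,.37],np.radians(102.63),10,8)
E
```

```text
[-0.03770513 -0.31215973 -1.25609475] [-0.05761759 -0.09251046 -0.04217775] 0.016028773569435904 [0.46417028 0.23595828 0.35746617] [-3.13987897e+00  1.27134244e-03  1.37580230e+00]
[[-33.5, 13.9, -1.3, 0, 0, np.float64(-0.042), 8], [-34.0, 12.5, -1.3, 0, 0, np.float64(-0.042), 8], [-34.5, 11.1, -1.3, 0, 0, np.float64(-0.042), 8], [-34.9, 9.6, -1.3, 0, 0, np.float64(-0.042), 8], [-35.3, 8.2, -1.3, 0, 0, np.float64(-0.042), 8], [-35.6, 6.7, -1.3, 0, 0, np.float64(-0.042), 8], [-35.8, 5.2, -1.3, 0, 0, np.float64(-0.042), 8], [-36.0, 3.7, -1.3, 0, 0, np.float64(-0.042), 8], [-36.1, 2.2, -1.3, 0, 0, np.float64(-0.042), 8], [-36.2, 0.7, -1.3, 0, 0, np.float64(-0.042), 8]]
```

Call:
{"method": "step_arm", "body": {"commands": [[[-33.5,14,-8,0,0,-0.042,8],[-34,12.5,-8,0,0,-0.042,8],[-34.5,11,-8,0,0,-0.042,8],[-35,9.5,-8,0,0,-0.042,8],[-35.5,8,-8,0,0,-0.042,8],[-35.5,6.5,0,0,0,-0.042,8],[-36,5,0,0,0,-0.042,8],[-36,3.5,0,0,0,-0.042,8],[-36,2,8,0,0,-0.042,8],[-36,1,16,0,0,-0.042,8],[0,0,16,0,0,0,8],[0,0,6,0,0,0,8],[0,0,0,0,0,0,8],[0,0,0,0,0,0,8]]]}}

```text
time: 9.05
tool_pos: [0.5358, -0.1181, 0.3535]
ee_rot: [3.14, 0.001, 1.797]
wrist_force: [-0.0, 0.6, -1.1]
width: 0.0157
finger_force: 30.0
```

```bash
python3 - <<'E'
from h import *
from bench import robot,eyes
o=robot.get_obs();print(o["wrist_force"],o["wrist_torque"],o["tool_pos"],o["ee_rot"])
p=eyes.snapshot("wrist");pickle.dump((p,o),open("w3.pkl","wb"))
d=eyes.snapshot("side");s=eyes.snapshot("scene")
pickle.dump((d,s),open("ds3.pkl","wb"))
plan(o,[.5355,-.1191,.352],np.radians(102.63),1)
u=proj(d,[.5355,-.1191,.13])[0].astype(int);v=proj(s,[.5355,-.1191,.13])[0].astype(int);print(u,v)
C=lambda im,c:cv2.resize(im[c[1]-50:c[1]+50,c[0]-50:c[0]+50],(380,380),interpolation=2)
cv2.imwrite("pics/c3.png",np.hstack([C(d["color"],u),C(s["color"],v)])[...,::-1])
E
```

```text
[-0.01378339  0.62625613 -1.08049593] [ 0.00879428 -0.12257938  0.00026905] [ 0.53577009 -0.11805091  0.35349947] [3.14035135e+00 7.17775725e-04 1.79710932e+00]
total in FINAL frame x,y,z mm: [-1.  -0.5  1.5] wz total 0.0059
total in PRESENT frame: [-1.  -0.5  1.5]
[361 138] [265 159]
```

View pics/c3.png

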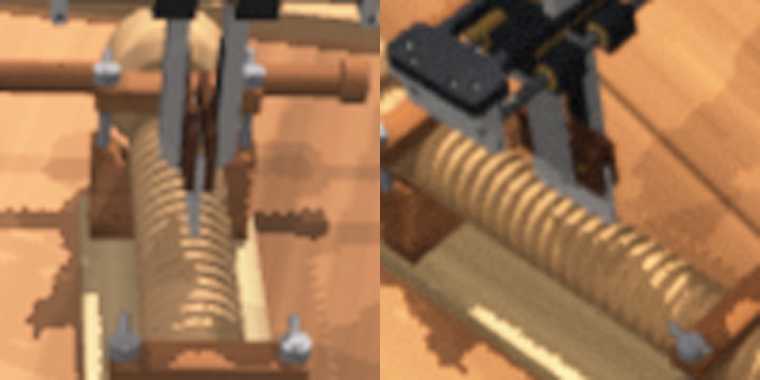

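The side and scene views show the upright leaf over the screw top between the clamps. Next I'll lower it gently.

Call:
{"method": "step_arm", "body": {"commands": [[[-1,-0.5,5,0,0,0.006,8],[0,0,5,0,0,0,8],[0,0,2,0,0,0,8],[0,0,1,0,0,0,8],[0,0,0.5,0,0,0,8],[0,0,0,0,0,0,8]]]}}

```text
time: 9.95
tool_pos: [0.5355, -0.12, 0.3393]
ee_rot: [3.141, 0.0, 1.79]
wrist_force: [-0.3, 0.9, -1.5]
width: 0.0157
finger_force: 30.0
```

Call:
{"method": "step_arm", "body": {"commands": [[[0,0,0.5,0,0,0,8],[0,0,0.5,0,0,0,8],[0,0,0.5,0,0,0,8],[0,0,0,0,0,0,8]]]}}

```text
time: 10.45
tool_pos: [0.5354, -0.12, 0.3378]
ee_rot: [3.142, 0.0, 1.79]
wrist_force: [0.1, 0.4, -0.2]
width: 0.0157
finger_force: 30.0
```

Call:
{"method": "step_arm", "body": {"commands": [[[0,0,0.5,0,0,0,8],[0,0,0.5,0,0,0,8],[0,0,0,0,0,0,8]]]}}

```text
time: 10.82
tool_pos: [0.5354, -0.12, 0.3376]
ee_rot: [3.141, 0.001, 1.79]
wrist_force: [-1.8, 0.7, 5.0]
width: 0.0158
finger_force: 30.0
```

Call:
{"method": "step_arm", "body": {"commands": [[[0.7,0,-0.2,0,0,0,8],[0.7,0,0,0,0,0,8],[0,0,0,0,0,0,8]]]}}

```text
time: 11.2
tool_pos: [0.5352, -0.1192, 0.3376]
ee_rot: [3.141, 0.003, 1.789]
wrist_force: [-0.6, -2.7, 5.7]
width: 0.0156
finger_force: 30.0
```

Call:
{"method": "step_arm", "body": {"commands": [[[0.7,0,0,0,0,0,8],[0.7,0,0,0,0,0,8],[0,0,0,0,0,0,8]]]}}

```text
time: 11.58
tool_pos: [0.5346, -0.1167, 0.3352]
ee_rot: [-3.14, -0.003, 1.79]
wrist_force: [0.6, -0.7, -1.3]
width: 0.0162
finger_force: 30.0
```

Call:
{"method": "step_arm", "body": {"commands": [[[0,0,0,0,0,0,8]]]}}

```text
time: 11.7
tool_pos: [0.5347, -0.1169, 0.3357]
ee_rot: [-3.14, -0.002, 1.79]
wrist_force: [-0.3, -0.2, -1.2]
width: 0.0157
finger_force: 30.0
```

Call:
{"method": "step_arm", "body": {"commands": [[[0,0,0.4,0,0,0,8],[0,0,0.4,0,0,0,8],[0,0,0,0,0,0,8]]]}}

```text
time: 12.08
tool_pos: [0.5348, -0.1172, 0.336]
ee_rot: [-3.141, -0.0, 1.79]
wrist_force: [-0.2, -0.2, -1.5]
width: 0.0161
finger_force: 30.0
```

Call:
{"method": "step_arm", "body": {"commands": [[[0,0,0,0,0,0,8],[0,0,0,0,0,0,8],[0,0,0,0,0,0,8]]]}}

```text
time: 12.45
tool_pos: [0.5348, -0.1173, 0.3361]
ee_rot: [3.142, 0.0, 1.79]
wrist_force: [-0.9, 0.4, -1.9]
width: 0.0156
finger_force: 30.0
```

Settled and free. The arm has slow integral action, so I'll go down in small steps.

Call:
{"method": "step_arm", "body": {"commands": [[[0,0,0.5,0,0,0,8],[0,0,0.5,0,0,0,8],[0,0,0,0,0,0,8]]]}}

```text
time: 12.82
tool_pos: [0.5348, -0.1172, 0.335]
ee_rot: [-3.142, -0.0, 1.79]
wrist_force: [0.4, 0.7, -1.8]
width: 0.0157
finger_force: 30.0
```

Call:
{"method": "step_arm", "body": {"commands": [[[0,0,0.5,0,0,0,8],[0,0,0.4,0,0,0,8],[0,0,0,0,0,0,8]]]}}

```text
time: 13.2
tool_pos: [0.5348, -0.1171, 0.3346]
ee_rot: [3.141, -0.0, 1.79]
wrist_force: [-1.2, 1.2, 2.5]
width: 0.016
finger_force: 30.0
```

Call:
{"method": "step_arm", "body": {"commands": [[[0.5,0,0,0,0,0,8],[0.2,0,0.2,0,0,0,8],[0,0,0,0,0,0,8]]]}}

```text
time: 13.58
tool_pos: [0.5347, -0.1165, 0.3339]
ee_rot: [3.141, 0.0, 1.79]
wrist_force: [0.1, 0.8, 0.1]
width: 0.016
finger_force: 30.0
```

Call:
{"method": "step_arm", "body": {"commands": [[[0,0,0.3,0,0,0,8],[0,0,0.3,0,0,0,8],[0,0,0,0,0,0,8]]]}}

```text
time: 13.95
tool_pos: [0.5347, -0.1165, 0.3337]
ee_rot: [3.141, 0.0, 1.79]
wrist_force: [0.6, 1.2, 2.4]
width: 0.0162
finger_force: 30.0
```

Call:
{"method": "step_arm", "body": {"commands": [[[0.3,0,0,0,0,0,8],[0,0,0,0,0,0,8],[0,0,0,0,0,0,8]]]}}

```text
time: 14.32
tool_pos: [0.5346, -0.1163, 0.3335]
ee_rot: [3.141, 0.0, 1.79]
wrist_force: [-0.7, 0.1, 2.5]
width: 0.0162
finger_force: 30.0
```

Call:
{"method": "step_arm", "body": {"commands": [[[0.1,0,0.3,0,0,0,8],[0,0,0,0,0,0,8],[0,0,0,0,0,0,8]]]}}

```text
time: 14.7
tool_pos: [0.5346, -0.1162, 0.3334]
ee_rot: [3.141, 0.0, 1.79]
wrist_force: [-0.6, 1.0, 4.9]
width: 0.0156
finger_force: 30.0
```

```bash
python3 -c "
from bench import robot
o=robot.get_obs();print(o['tool_pos'],o['ee_rot'],o['wrist_force'],o['wrist_torque'])"
```

```text
[ 0.53462234 -0.11620558  0.33339013] [3.14113674e+00 3.80583752e-04 1.78979364e+00] [-0.61663357  0.97908917  4.8687789 ] [ 0.28745099 -0.0352278  -0.0358031 ]
```

Call:
{"method": "step_arm", "body": {"commands": [[[0.3,0,-0.1,0,0,0,8],[0,0,0,0,0,0,8],[0,0,0,0,0,0,8]]]}}

```text
time: 15.08
tool_pos: [0.5346, -0.1161, 0.3333]
ee_rot: [3.141, 0.001, 1.79]
wrist_force: [-1.0, 0.1, 4.5]
width: 0.0155
finger_force: 30.0
```

Call:
{"method": "step_arm", "body": {"commands": [[[0.3,0,0,0,0,0,8],[0,0,0,0,0,0,8],[0,0,0,0,0,0,8],[0,0,0,0,0,0,8]]]}}

```text
time: 15.58
tool_pos: [0.5345, -0.1159, 0.3333]
ee_rot: [3.141, 0.001, 1.79]
wrist_force: [0.2, -2.2, 3.4]
width: 0.0157
finger_force: 30.0
```

```bash
python3 -c "
from bench import robot
o=robot.get_obs();print(o['tool_pos'],o['ee_rot'],o['wrist_force'],o['wrist_torque'])"
```

```text
[ 0.5345368  -0.11585899  0.33327479] [3.14126031e+00 1.05373858e-03 1.78961476e+00] [ 0.21832928 -2.20460612  3.44448583] [-0.36926739 -0.30881752  0.00800162]
```

Call:
{"method": "step_arm", "body": {"commands": [[[-0.3,0,0,0,0,0,8],[0,0,0,0,0,0,8],[0,0,0,0,0,0,8]]]}}

```text
time: 15.95
tool_pos: [0.5346, -0.116, 0.3333]
ee_rot: [3.141, 0.001, 1.79]
wrist_force: [1.6, -1.4, 4.3]
width: 0.016
finger_force: 30.0
```

Call:
{"method": "step_arm", "body": {"commands": [[[-0.2,0,0,0,0,0,8],[0,0,0,0,0,0,8],[0,0,0,0,0,0,8],[0,0,0,0,0,0,8],[0,0,0,0,0,0,8],[0,0,0,0,0,0,8]]]}}

```text
time: 16.7
tool_pos: [0.5346, -0.1161, 0.3333]
ee_rot: [3.141, 0.0, 1.79]
wrist_force: [1.7, -1.4, 4.9]
width: 0.016
finger_force: 30.0
```

Call:
{"method": "step_arm", "body": {"commands": [[[0,0,-0.1,0,0,0,8],[0,0,0,0,0,0,8],[0,0,0,0,0,0,8],[0,0,0,0,0,0,8],[0,0,0,0,0,0,8],[0,0,0,0,0,0,8]]]}}

```text
time: 17.45
tool_pos: [0.5346, -0.1161, 0.3333]
ee_rot: [3.141, 0.0, 1.79]
wrist_force: [1.3, -1.4, 3.7]
width: 0.0157
finger_force: 30.0
```

Call:
{"method": "step_arm", "body": {"commands": [[[0,0,0,0,0,0,8],[0,0,0,0,0,0,8],[0,0,0,0,0,0,8],[0,0,0,0,0,0,8],[0,0,0,0,0,0,8],[0,0,0,0,0,0,8],[0,0,0,0,0,0,8],[0,0,0,0,0,0,8],[0,0,0,0,0,0,8],[0,0,0,0,0,0,8],[0,0,0,0,0,0,8],[0,0,0,0,0,0,8]]]}}

```text
time: 18.95
tool_pos: [0.5346, -0.1161, 0.3333]
ee_rot: [3.142, 0.0, 1.79]
wrist_force: [2.6, -0.9, 3.6]
width: 0.0157
finger_force: 30.0
```

```bash
python3 - <<'E'
from h import *
from bench import robot,eyes
o=robot.get_obs();print(o["wrist_force"],o["wrist_torque"],o["tool_pos"],o["ee_rot"])
s=eyes.snapshot("scene")
v=proj(s,[.5355,-.1191,.12])[0].astype(int)
C=lambda im,c:cv2.resize(im[c[1]-30:c[1]+30,c[0]-40:c[0]+40],(800,600),interpolation=2)
cv2.imwrite("pics/c4.png",C(s["color"],v)[...,::-1])
E
```

```text
[ 2.6101737  -0.88437737  3.63572964] [-0.25638925 -0.70482364 -0.02103051] [ 0.53457862 -0.11607153  0.33325548] [3.14153394e+00 1.24013091e-04 1.78985613e+00]
```

View pics/c4.png

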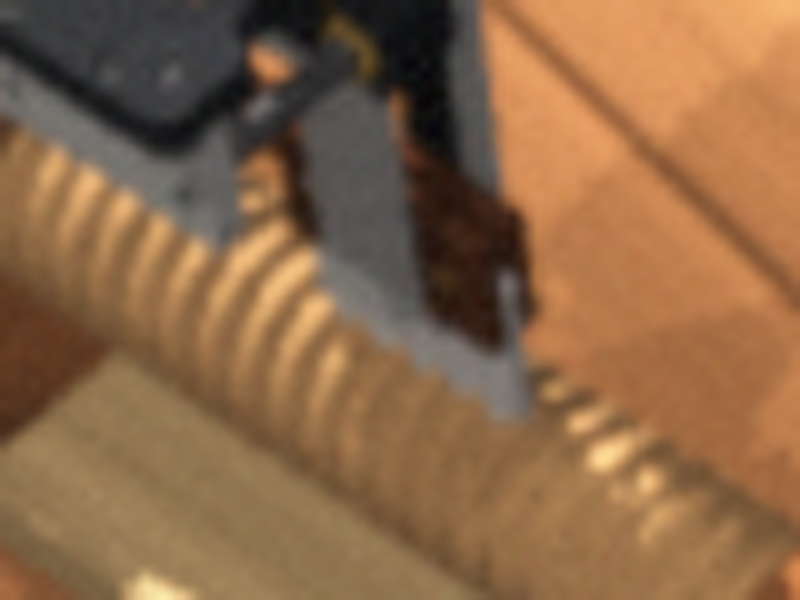

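The crop shows the blade's tooth edge sunk into the threads (around (330,270) to (520,410)) with no gap. I'll hold another 1.5 s to be safe.

Call:
{"method": "step_arm", "body": {"commands": [[[0,0,0,0,0,0,8],[0,0,0,0,0,0,8],[0,0,0,0,0,0,8],[0,0,0,0,0,0,8],[0,0,0,0,0,0,8],[0,0,0,0,0,0,8],[0,0,0,0,0,0,8],[0,0,0,0,0,0,8],[0,0,0,0,0,0,8],[0,0,0,0,0,0,8],[0,0,0,0,0,0,8],[0,0,0,0,0,0,8]]]}}

```text
time: 20.5
tool_pos: [0.5346, -0.1161, 0.3333]
ee_rot: [3.142, 0.0, 1.79]
wrist_force: [1.9, -1.1, 4.1]
width: 0.0159
finger_force: 30.0
```

Call:
{"method": "step_arm", "body": {"commands": [[[0,0,-1,0,0,0,8],[0,0,-3,0,0,0,8],[0,0,-10,0,0,0,8],[0,0,-20,0,0,0,8],[0,0,-20,0,0,0,8],[0,0,-8,0,0,0,8],[0,0,0,0,0,0,8]]]}}

```text
time: 21.38
tool_pos: [0.5344, -0.1159, 0.3956]
ee_rot: [3.142, -0.0, 1.79]
wrist_force: [-1.3, 0.8, -1.2]
width: 0.0158
finger_force: 30.0
```

```bash
python3 - <<'E'
from h import *
from bench import robot
o=robot.get_obs();print(o["wrist_force"],o["width"])
rows(o,[.4644,.2361,.36],1.376,10,8)
E
```

```text
[-1.28389161  0.76495401 -1.16063949] 0.015778531655746025
[[35.9, 0.8, 3.6, 0, 0, np.float64(0.041), 8], [35.9, -0.7, 3.6, 0, 0, np.float64(0.041), 8], [35.8, -2.2, 3.6, 0, 0, np.float64(0.041), 8], [35.7, -3.6, 3.6, 0, 0, np.float64(0.041), 8], [35.5, -5.1, 3.6, 0, 0, np.float64(0.041), 8], [35.3, -6.6, 3.6, 0, 0, np.float64(0.041), 8], [35.0, -8.0, 3.6, 0, 0, np.float64(0.041), 8], [34.6, -9.5, 3.6, 0, 0, np.float64(0.041), 8], [34.2, -10.9, 3.6, 0, 0, np.float64(0.041), 8], [33.7, -12.3, 3.6, 0, 0, np.float64(0.041), 8]]
```

Call:
{"method": "step_arm", "body": {"commands": [[[36,1,0,0,0,0.041,8],[36,-0.5,0,0,0,0.041,8],[36,-2,0,0,0,0.041,8],[36,-3.5,0,0,0,0.041,8],[35.5,-5,0,0,0,0.041,8],[35.5,-6.5,4,0,0,0.041,8],[35,-8,8,0,0,0.041,8],[34.5,-9.5,8,0,0,0.041,8],[34,-11,8,0,0,0.041,8],[34,-12.5,8,0,0,0.041,8],[0,0,0,0,0,0,8],[0,0,0,0,0,0,8],[0,0,0,0,0,0,8]]]}}

```text
time: 23.0
tool_pos: [0.4646, 0.236, 0.3593]
ee_rot: [3.142, 0.0, 1.379]
wrist_force: [0.2, -0.4, -1.1]
width: 0.0157
finger_force: 30.0
```

```bash
python3 - <<'E'
from h import *
from bench import robot
o=robot.get_obs();print(o["tool_pos"],o["ee_rot"])
plan(o,[.4644,.2362,.2441],1.376,1)
E
```

```text
[0.46462352 0.23599157 0.35925213] [3.14151643e+00 4.60950156e-04 1.37859017e+00]
total in FINAL frame x,y,z mm: [  0.2  -0.3 115.2] wz total 0.0026
total in PRESENT frame: [  0.2  -0.3 115.2]
```

Call:
{"method": "step_arm", "body": {"commands": [[[0,-0.5,20,0,0,0.002,8],[0,0,25,0,0,0,8],[0,0,20,0,0,0,8],[0,0,13,0,0,0,8],[0,0,6,0,0,0,8],[0,0,5,0,0,0,8],[0,0,5,0,0,0,8],[0,0,0,0,0,0,8]]]}}

```text
time: 24.0
tool_pos: [0.4638, 0.2369, 0.2652]
ee_rot: [-3.141, 0.0, 1.378]
wrist_force: [0.5, -0.4, -2.3]
width: 0.0154
finger_force: 30.0
```

Inside the notch with no contact. I'll lower it the rest of the way.

Call:
{"method": "step_arm", "body": {"commands": [[[0,0,6,0,0,0,8],[0,0,6,0,0,0,8],[0,0,4,0,0,0,8],[0,0,2,0,0,0,8],[0,0,1,0,0,0,8],[0,0,0,0,0,0,8],[0,0,0,0,0,0,8]]]}}

```text
time: 24.88
tool_pos: [0.464, 0.2369, 0.2464]
ee_rot: [3.141, -0.0, 1.378]
wrist_force: [0.1, 0.2, -1.5]
width: 0.016
finger_force: 30.0
```

Call:
{"method": "step_arm", "body": {"commands": [[[0,0,0.7,0,0,0,8],[0,0,0.7,0,0,0,8],[0,0,0,0,0,0,8]]]}}

```text
time: 25.25
tool_pos: [0.4638, 0.2369, 0.2448]
ee_rot: [-3.142, 0.0, 1.378]
wrist_force: [1.4, -0.4, -0.9]
width: 0.0161
finger_force: 30.0
```

Call:
{"method": "step_arm", "body": {"commands": [[[0,0,0.4,0,0,0,8],[0,0,0.3,0,0,0,8],[0,0,0,0,0,0,8]]]}}

```text
time: 25.62
tool_pos: [0.4639, 0.2369, 0.2441]
ee_rot: [3.142, 0.0, 1.378]
wrist_force: [-0.1, 0.2, -1.6]
width: 0.0155
finger_force: 30.0
```

Call:
{"method": "step_arm", "body": {"commands": [[[0,0,0.4,0,0,0,8],[0,0,0.4,0,0,0,8],[0,0,0,0,0,0,8]]]}}

```text
time: 26.0
tool_pos: [0.4638, 0.2369, 0.2441]
ee_rot: [3.141, -0.0, 1.378]
wrist_force: [-2.4, -0.8, 4.0]
width: 0.0155
finger_force: 30.0
```

Resting on the cheeks. Now I'll release and retreat.

Call:
{"method": "step_arm", "body": {"commands": [[[0,0,-0.4,0,0,0,8],[0,0,0,0,0,0,18],[0,0,0,0,0,0,24],[0,0,0,0,0,0,32],[0,0,0,0,0,0,40],[0,0,0,0,0,0,40],[0,0,0,0,0,0,40],[0,0,-10,0,0,0,40],[0,0,-25,0,0,0,40],[0,0,-30,0,0,0,40],[0,0,-30,0,0,0,40],[0,0,-20,0,0,0,40],[0,0,0,0,0,0,40],[0,0,0,0,0,0,40]]]}}

```text
time: 27.75
tool_pos: [0.4637, 0.2368, 0.3581]
ee_rot: [-3.141, 0.001, 1.378]
wrist_force: [0.0, 1.2, -0.9]
width: 0.0399
finger_force: 0.0
```

```bash
python3 - <<'E'
from h import *
from bench import robot,eyes
o=robot.get_obs();print(o["wrist_force"],o["tool_pos"])
p=eyes.snapshot("wrist")
cv2.imwrite("pics/w5.png",p["color"][120:320,200:500][...,::-1])
E
```

```text
[ 0.03977264  1.17973929 -0.90461424] [0.46368178 0.23683978 0.35810103]
```

View pics/w5.png

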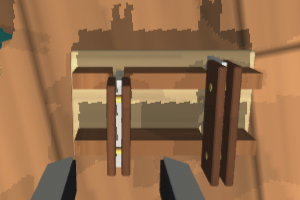

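The crop shows leaf12 hanging upright in its notches (crop columns 107–130), level and as it was before, with leaf16 undisturbed.

```bash
python3 -c "
from bench import robot
print(robot.close_job())"
```

```text
the job is handed in; nothing more can be done
None
```

Job handed in at about 28 s of the 72 s allowed: leaf12 seated flat in the thread, was held still for over 3 s at about 5 N, and is back upright in its rack notches with leaf16 and the bench items left alone.

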